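Start the free ultrasonic cleaner

TASK

Lay the forceps, without dropping them, on the perforated drain plate in the free cleaner's tank (the other tank is taken up by the beaker), shut that cleaner's lid completely, then press its start button fully down and let it spring back out. Leave the other cleaner, its lid, button and beaker, and the bottle, jar and cardboard box as they are, and do not press start while the lid is open.

Things in the scene. Friction and masses are not known exactly. Their poses are not given: they have to be found in the camera images.
- cleaner_a: ultrasonic cleaner A (on the robot's right; two alike), fixed, turned outward. White housing 140 (x) x 150 (y) x 145 high; on top an open steel tank, 128 x 138 inside, floor at 100, rim at 145, walls 6. On its -x side (to the robot) a grey panel 60 deep slopes 29 deg down to the front, with the start button. Origin: centre of the housing's underside (panel excluded), z up
- tank_a (a point): centre of the tank floor of cleaner A, 100 mm above the counter
- lid_a (a joint): angle of lid A (rad): 0 = shut, level on the rim; 1.57 = upright. Steel plate 152 long, 150 wide, 8 thick, hinged at the rim's far (+x) edge; black knob 26 across, 30 high on its outer face, 122 from the hinge, mid-width. Stiff hinge: stays where left. Shut, its front edge overhangs 85 mm above and 16 mm behind the button, so press with the tool tilted along the button's axis
- lid_a_hinge (a point): on the hinge axis of lid A (the cleaner's y direction), mid-width, at the lid's underside; at (70, 0, 145.5) mm in the cleaner's frame
- lid_a_edge (a point): middle of the free edge of lid A, far from the hinge, mid-thickness
- start_a (a joint): how far the start button of cleaner A is pushed in (m): 0 = out, 0.006 = fully down; springs back by itself, needs 5 N for the whole stroke
- start_a_top (a point): centre of the face of start button A (grey, 28 across, 10 proud of its black collar 44 across); at (-98, 0, 60) mm in the cleaner's frame when out. Its z axis is the button's axis, out of the panel, leaning 0.50 rad (29 deg) from vertical to the cleaner's -x; press along -z
- cleaner_b: ultrasonic cleaner B (on the robot's left; two alike), fixed, turned outward. White housing 140 (x) x 150 (y) x 145 high; on top an open steel tank, 128 x 138 inside, floor at 100, rim at 145, walls 6. On its -x side (to the robot) a grey panel 60 deep slopes 29 deg down to the front, with the start button. Origin: centre of the housing's underside (panel excluded), z up
- tank_b (a point): centre of the tank floor of cleaner B, 100 mm above the counter
- lid_b (a joint): angle of lid B (rad): 0 = shut, level on the rim; 1.57 = upright. Steel plate 152 long, 150 wide, 8 thick, hinged at the rim's far (+x) edge; black knob 26 across, 30 high on its outer face, 122 from the hinge, mid-width. Stiff hinge: stays where left. Shut, its front edge overhangs 85 mm above and 16 mm behind the button, so press with the tool tilted along the button's axis
- lid_b_hinge (a point): on the hinge axis of lid B (the cleaner's y direction), mid-width, at the lid's underside; at (70, 0, 145.5) mm in the cleaner's frame
- lid_b_edge (a point): middle of the free edge of lid B, far from the hinge, mid-thickness
- start_b (a joint): how far the start button of cleaner B is pushed in (m): 0 = out, 0.006 = fully down; springs back by itself, needs 5 N for the whole stroke
- start_b_top (a point): centre of the face of start button B (grey, 28 across, 10 proud of its black collar 44 across); at (-98, 0, 60) mm in the cleaner's frame when out. Its z axis is the button's axis, out of the panel, leaning 0.50 rad (29 deg) from vertical to the cleaner's -x; press along -z
- plate: round flat perforated metal drain plate, 110 across, 6 thick, lying on the floor of one of the tanks: that is the free cleaner. Origin: centre of its underside
- beaker: open steel beaker, 70 across, 90 high, standing in the other tank, which it takes up (it stands out above the rim). Origin: centre of its underside
- forceps: steel haemostat forceps lying flat on the counter, 97 long, with a box joint 24 long, 12 wide, 10 high in the middle (grip there), slim jaws to its -x, two finger rings (51 over both) to its +x. Origin: underside of the box joint; x along its length, z up
- bottle: bystander: small closed white plastic bottle, 56 across, 120 high. Origin: centre of its underside
- jar: bystander: small amber glass jar, 48 across, 55 high, in front of the cleaners. Origin: centre of its underside
- carton: bystander: cardboard box 90 x 130 x 70 high behind the cleaners. Origin: centre of its underside
There are look-alikes about, which are no part of the job. What is shaped like the cleaner_a but pink or red is not meant.

How it is judged:
By the outcome, as a careful person would: the job done as asked, in the order asked, and still so for the second after the job is handed in, with the robot touching nothing.
It also fails if it takes over 72 s, if anything falls off the work surface, if the arm or the gripper's body presses on something with over 40 N, if the wrist force passes 120 N, or if a joint passes its speed limit or range.

ROBOT

A 7-joint arm with a two-finger parallel gripper is mounted at the origin on the work surface. World frame = base frame: x ahead of the robot, y to its left, z up, the work surface at z = 0. Lengths are in m, angles in rad, forces in N, time in s.
With the tool pointing down it reaches from about 0.425 to 0.925 m from the base axis. Payload 6.8 kg.
Tool frame: the origin (TCP) lies midway between the tips of the shut fingers; the grasp point (between the pads) lies 19 mm behind it (r.grip_depth is the distance from the TCP to the grasp point, in m); z points along the fingers, y is the line along which they close (so a half turn about z gives the same grasp; the last joint's range is limited). The gripper opens to 85 mm and grips with 20 to 120 N. Pads are 22 mm wide; open, the fingers measure 114 mm over their backs; the gripper's body (76 mm by 85 mm) begins 54 mm behind the grasp point. The pads swing forward as they close: fully open they stand 13 mm farther back than shut.
Start: joints at [1.123, 0.477, 0.022, 1.555, -0.011, 1.109, -0.083], TCP at [0.225, -0.636, 0.231] pointing down, gripper open.
Joint ranges: [-2.96, 2.96], [-0.34, 2.1], [-1.41, 1.46], [0.24, 2.44], [-1.37, 4.51], [0.17, 1.92], [-2.96, 2.96]. Speed limits (rad/s): [2.39, 2.39, 3.14, 3.14, 3.14, 3.14, 3.14].

INTERFACE

Orientations are given as a rotation vector (axis times angle).
In Python, from bench import telemetry, grab_frame, calibration, order, silhouettes, r gives the robot as it stands.
- The arm moves only by the tool apply_moves, never from a script. Its argument "moves" is a list of rows, each a list of 7 numbers: the turn, a rotation vector about the tool's x, y, z scaled (see below), then the shift along the tool's x, y, z scaled (see below), then the opening, from -1 (shut) to 1 (fully open). A call has exactly 8 rows; each row shifts and turns the commanded pose from where the row before left it, along the tool's axes as they then stand; what a row does not reach is not made up. The controller multiplies each number of a shift by 1000 mm and each number of a turn by 6 degrees. A row lasts 1/12 s, in which the tool goes at most 41.7 mm and 7.16 degrees, less where a joint would pass 70% of its speed; a pose out of reach is approached as far as the arm can. A call with a number of a shift or a turn outside -1 to 1 is refused whole. A call with a gripper value outside its range is refused whole. The fingers move at their own pace and stop on an object; "grip_force" is the grip in N (left out, the last holds). Time passes only in rows, so rows that do not move let the fingers close, or fill a call up. It gives the time, the measured TCP pose, the force, the opening and the grip force at its end, in the units of the state.
- telemetry.get_obs(): the state, without advancing time (a new reading comes with each control period).
- grab_frame(name): name is "scene" or "top" or "wrist"; returns the picture (384x512x3 uint8, blue, green, red); there is no depth.
- calibration(name): a dict with "fx", "fy", "cx", "cy" (pixels), "k1" (the pictures are not rectified: a ray, as slopes to the right and down, at radius r is drawn at 1 + k1 r^2 times it, then the intrinsics apply), "world_from_camera" (4x4, takes a point from camera to world coordinates); the wrist camera has in their place "mount" (4x4, takes a point from camera to tool coordinates, whose origin is the TCP and whose axes are the flange's). Camera axes: x right, y down, z forward; pixel columns grow to the right and rows downward; lengths in m; the calibration is good to about 2 mm. A picture is of the moment at which its call begins: read the wrist's pose just before it. calibration takes no time and is no camera call.
- order.hand_in(): hands the job in; it is judged then, once.
Trained networks look in the newest picture that a camera, given by its name, has taken for a name from the list of things; names that differ only in an ending like _2 or _b are one class to them, and where a whole thing is asked for, a point or a joint stands for the part that bears it (a point fixed in the world has none). Each returns a list of dicts, best first, with "p" (0 to 1); they miss things now and then, are a little off and sometimes report something else, mostly with a low value. They report only what shows in the picture. A call takes as long as a camera call. They do not tell look-alikes from the thing itself.
- silhouettes(thing, camera): "mask" (384x512 bool, what is visible of it) and "extent" ([centre column, centre row, width, height] in pixels, round what is visible of it).
The state is a dict: "clock": time; "joints": joint angles; "qvel": joint speeds; "tau": joint torques, N m; "tcp_pos": TCP position; "orientation": TCP orientation; "contact_force": force on the tool from outside, world axes, zero at the start; "moment": the same for the moment, N m; "grip_width": finger opening in m; "gripper_force": force on a finger pad.
Only numpy, scipy, OpenCV 4.12 (cv2) and the standard library are available. Lean on these libraries where they do the work, as an engineer would, in place of code of your own. Each camera call takes 0.05 s, during which the arm holds its last target. There are 200 camera calls.

## Working session

There is one attempt and no reset: what is moved stays moved. The work goes in short steps, Python scripts to look and compute and a tool call to move; the robot and the scene stay as the last step left them, time stands still between calls to the robot, and variables do not carry over. Pictures are saved under pics/ and viewed, at most 10 in all, crops included, and the job is handed in when it is done.

Besides the shell and the picture viewer there is one more tool, called as name([rows], argument=value, ...), one row to a line, values as JSON. apply_moves: Moves the arm, as the interface text tells. Its arguments: {"type":"object","properties":{"moves":{"type":"array"},"grip_force":{"type":"number"}},"required":["moves"]}

```bash
mkdir -p pics; ls; python3 - <<'E'
from bench import telemetry, grab_frame, calibration, r
import cv2,numpy as np
np.set_printoptions(precision=4,suppress=True)
print(telemetry.get_obs(), r.grip_depth)
for n in("scene","top","wrist"):
    f=grab_frame(n); cv2.imwrite(f"pics/{n}0.png",f); print(n,calibration(n))
a=cv2.imread("pics/scene0.png");b=cv2.imread("pics/top0.png")
cv2.imwrite("pics/s0.png",cv2.resize(a,(800,600),interpolation=cv2.INTER_CUBIC));cv2.imwrite("pics/t0.png",cv2.resize(b,(800,600),interpolation=cv2.INTER_CUBIC))
E
```

```text
pics
{'clock': 0.0, 'joints': array([ 1.1229,  0.4778,  0.0223,  1.5565, -0.0115,  1.1093, -0.0831]), 'qvel': array([ 0.0027, -0.001 , -0.0014, -0.0003,  0.0014, -0.0015, -0.0012]), 'tau': array([ -0.0002, -59.6465,   1.608 , -28.1197,   0.0125,   0.0094,
        -0.    ]), 'tcp_pos': array([ 0.2247, -0.6359,  0.2303]), 'orientation': array([-3.0946, -0.5309,  0.0007]), 'contact_force': array([ 0.6571, -0.3635, -0.2445]), 'moment': array([ 0.03  , -0.0583,  0.0069]), 'gripper_force': 0.0, 'grip_width': 0.08536612306205531} 0.0187
scene {'fx': 467.4591278677448, 'fy': 467.4591278677448, 'cx': 253.02667607408867, 'cy': 191.70398602794768, 'k1': -0.14967355620328324, 'world_from_camera': array([[ 0.9932,  0.1094, -0.0394,  0.633 ],
       [ 0.1162, -0.9464,  0.3013, -0.4655],
       [-0.0044, -0.3039, -0.9527,  1.4201],
       [ 0.    ,  0.    ,  0.    ,  1.    ]])}
top {'fx': 450.63993868462836, 'fy': 450.63993868462836, 'cx': 258.95272142651703, 'cy': 198.32818066263, 'k1': -0.0041008509761209086, 'world_from_camera': array([[ 0.0259, -0.99  ,  0.1389,  0.4233],
       [-0.9995, -0.0279, -0.0126, -0.0385],
       [ 0.0164, -0.1385, -0.9902,  1.2801],
       [ 0.    ,  0.    ,  0.    ,  1.    ]])}
wrist {'fx': 318.2460100596863, 'fy': 318.2460100596863, 'cx': 256.28195314508054, 'cy': 191.29819646944793, 'k1': -0.09038790917257436, 'mount': array([[-0.0008, -0.9529, -0.3034,  0.0776],
       [ 1.    , -0.0005, -0.001 ,  0.0001],
       [ 0.0008, -0.3034,  0.9529, -0.1421],
       [ 0.    ,  0.    ,  0.    ,  1.    ]])}
```

View pics/s0.png

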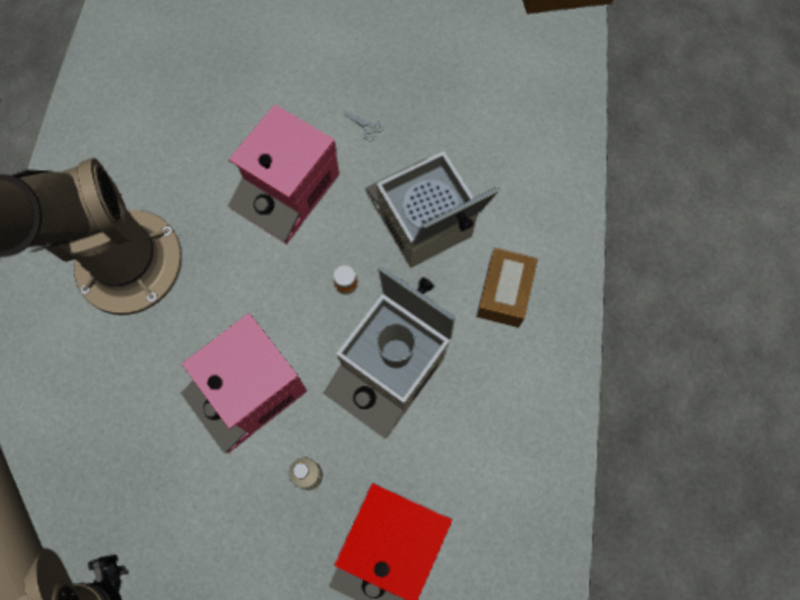

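View pics/t0.png

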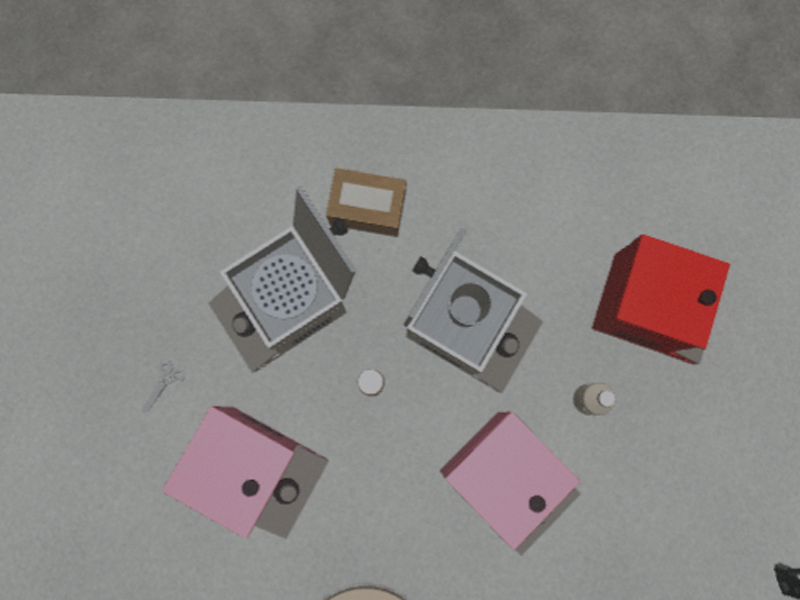

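The top view shows the free cleaner, B, with the drain plate at (285,287) and its lid open towards (325,245). Cleaner A with the beaker is at (467,305), and the forceps lie at (163,385). Things that could be taken for a cleaner are pink at (230,470) and (510,480), and red at (670,300). I choose the white one with the plate at (285,287). Next is a close crop to check.

```bash
cat > h.py <<'E'
import numpy as np,cv2
from scipy.spatial.transform import Rotation as R
from bench import telemetry, grab_frame, calibration, silhouettes, r
np.set_printoptions(precision=4,suppress=True)
def cam(n):
    c=calibration(n)
    if n=="wrist":
        o=telemetry.get_obs();T=np.eye(4);T[:3,:3]=R.from_rotvec(o['orientation']).as_matrix();T[:3,3]=o['tcp_pos']
        c['world_from_camera']=T@c['mount']
    c['K']=np.array([[c['fx'],0,c['cx']],[0,c['fy'],c['cy']],[0,0,1]]);c['D']=np.array([c['k1'],0,0,0.])
    return c
def unproj(c,px,z):
    px=np.atleast_2d(np.array(px,float));s=cv2.undistortPoints(px[:,None],c['K'],c['D'])[:,0]
    M=c['world_from_camera'];d=np.c_[s,np.ones(len(s))]@M[:3,:3].T
    return M[:3,3]+d*((z-M[2,3])/d[:,2])[:,None]
def proj(c,P):
    W=np.linalg.inv(c['world_from_camera'])
    return cv2.projectPoints(np.atleast_2d(P).astype(float),cv2.Rodrigues(W[:3,:3])[0],W[:3,3],c['K'],c['D'])[0][:,0]
def clean(x,y,yaw,P):
    c,s=np.cos(yaw),np.sin(yaw);P=np.atleast_2d(P)
    return P@np.array([[c,s,0],[-s,c,0],[0,0,1]])+[x,y,0]
E
python3 - <<'E'
from h import *
from scipy.optimize import least_squares
c=cam("top");sc=512/800
b=np.array([(223,273),(293,229),(340,303),(270,347)])*sc
w=unproj(c,b,.145);print(w,np.linalg.norm(w-np.roll(w,1,0),axis=1))
a=cv2.imread("pics/top0.png");o=cv2.resize(a[110:270,85:245],(800,800),interpolation=cv2.INTER_CUBIC)[:,:]
o=cv2.resize(o,(600,600))
cv2.imwrite("pics/c1.png",o)
for t in("plate","forceps","cleaner_b","lid_b","carton","jar"):
  for n in("top","scene"):
    for m in silhouettes(t,n)[:3]:
        print(t,n,round(m['p'],2),m['extent'])
        if m['p']>.5 and t in("forceps","plate"):
            z=.004 if t=="forceps" else .106
            ys,xs=np.nonzero(m['mask']);P=unproj(cam(n),np.c_[xs,ys],z)[:,:2]
            mu=P.mean(0);u,s,v=np.linalg.svd(P-mu,full_matrices=False);q=(P-mu)@v.T
            print('  ',mu,v[0],q.min(0),q.max(0))
E
```

```text
[[0.635  0.2452 0.145 ]
 [0.7121 0.1347 0.145 ]
 [0.5909 0.0525 0.145 ]
 [0.516  0.1623 0.145 ]] [0.145  0.1347 0.1465 0.1329]
plate top 0.68 [182.1, 182.8, 43.1, 40.6]
   [0.6224 0.1528] [-0.7996 -0.6005] [-0.056  -0.0541] [0.0548 0.0549]
plate scene 0.96 [276.1, 129.6, 37.1, 24.1]
   [0.6178 0.1612] [0.8407 0.5415] [-0.0506 -0.0439] [0.0542 0.0391]
forceps top 0.64 [105.9, 247.7, 19.4, 37.8]
   [0.4544 0.3782] [-0.8717  0.49  ] [-0.0387 -0.0219] [0.0511 0.0256]
cleaner_b top 0.84 [301.4, 199.9, 92.6, 105.1]
cleaner_b top 0.82 [158.6, 303.1, 107.5, 85.0]
cleaner_b top 0.7 [423.7, 190.2, 89.4, 83.4]
cleaner_b scene 0.97 [251.5, 225.4, 83.0, 106.9]
cleaner_b scene 0.92 [183.2, 109.3, 67.8, 82.7]
cleaner_b scene 0.82 [155.9, 247.0, 75.1, 88.0]
lid_b top 0.87 [206.3, 156.8, 44.2, 70.3]
lid_b top 0.79 [328.8, 311.4, 81.2, 84.3]
lid_b top 0.77 [274.2, 176.8, 39.5, 56.7]
lid_b scene 0.98 [251.4, 346.8, 69.8, 74.5]
lid_b scene 0.83 [153.8, 236.5, 74.3, 73.7]
lid_b scene 0.79 [179.8, 96.6, 65.1, 59.8]
carton top 0.98 [233.2, 131.6, 48.4, 47.2]
carton top 0.7 [303.7, 200.4, 87.4, 104.9]
carton scene 0.91 [324.0, 182.4, 41.2, 51.1]
jar top 0.54 [238.4, 244.2, 17.8, 18.9]
jar scene 0.55 [195.8, 303.8, 23.9, 19.3]
jar scene 0.5 [223.1, 178.1, 17.2, 20.9]
```

View pics/c1.png

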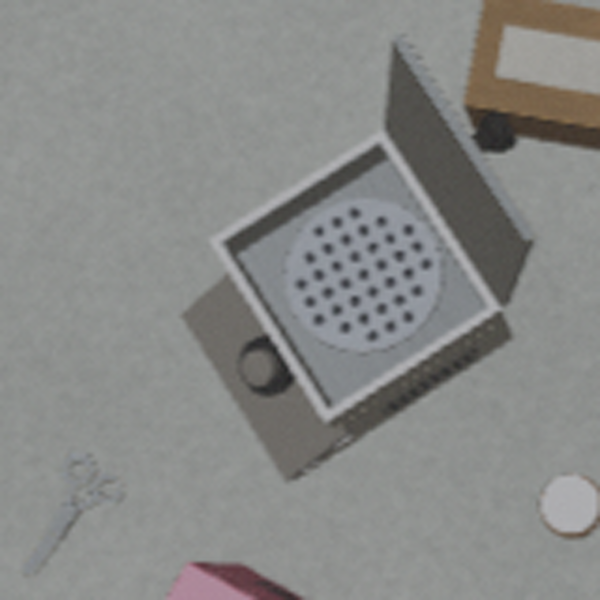

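The crop confirms cleaner B: white, tank open, plate inside. Its rim corners in the crop are (212,240), (383,135), (500,312) and (330,420), and the button is at (262,362). The forceps run from the jaw tip at (30,575) to the rings near (80,460) and (115,490).

```bash
cat >> h.py <<'E'
def pose():
    o=telemetry.get_obs();return o['tcp_pos'],R.from_rotvec(o['orientation']).as_matrix()
def down(yaw):
    c,s=np.cos(yaw),np.sin(yaw);return np.array([[c,s,0],[s,-c,0],[0,0,-1.]])
def delta(p,Rm,p2,R2=None):
    "shift in tool axes (m) and turn in units of 6 deg"
    d=Rm.T@(np.array(p2)-p);t=np.zeros(3) if R2 is None else R.from_matrix(Rm.T@R2).as_rotvec(degrees=True)/6
    print('shift',d,'rows',np.linalg.norm(d)/.0417,'turn units',t)
E
python3 - <<'E'
from h import *
from scipy.optimize import least_squares
c=cam("top")
f=lambda L:np.array(L)/3.75+[85,110]
rim=f([(212,240),(383,135),(500,312),(330,420)]);but=f([(262,362)]);lid=f([(400,38),(530,240)])
L=lambda t:np.array([[70-152*np.cos(t),s*75,145.5+152*np.sin(t)] for s in(1,-1)])/1e3
M=np.array([[-70,75,145],[70,75,145],[70,-75,145],[-70,-75,145],[-98,0,60]])/1e3
def res(q):
    return np.r_[(proj(c,clean(*q[:3],np.r_[M,L(q[3])]))-np.r_[rim,but,lid]).ravel()]
s=least_squares(res,[.62,.15,-.96,1.7]);print(s.x,np.degrees(s.x[2:]));print(res(s.x).reshape(-1,2))
print(unproj(c,f([(30,575),(75,497),(80,460),(118,490)]),.004))
print('scene',proj(cam("scene"),clean(*s.x[:3],M)))
print('tank',clean(*s.x[:3],[0,0,.1]))
p,Rm=pose();print(p,Rm)
for w in([.225,-.636,.33],[.46,-.2,.33],[.46,.2,.33],[.45,.38,.2]):
    delta(p,Rm,w);p=np.array(w)
E
```

```text
[ 0.616   0.149  -0.9655  1.7913] [-55.3197 102.6349]
[[-0.3141 -0.4124]
 [ 0.7315 -1.4643]
 [ 0.7981 -0.4967]
 [-0.8397  0.6953]
 [-0.5921  1.3615]
 [-0.4923 -0.2894]
 [ 0.6632  0.5488]]
[[0.4063 0.4031 0.004 ]
 [0.4649 0.374  0.004 ]
 [0.4926 0.3723 0.004 ]
 [0.471  0.3423 0.004 ]]
scene [[283.3337  98.0478]
 [306.2184 134.6045]
 [262.103  156.4596]
 [240.1076 118.6174]
 [257.4544 113.7658]]
tank [[0.616 0.149 0.1  ]]
[ 0.225  -0.6364  0.2313] [[ 0.9428  0.3333  0.    ]
 [ 0.3333 -0.9428  0.    ]
 [ 0.     -0.     -1.    ]]
shift [ 0.0001 -0.0004 -0.0987] rows 2.3667994130341174 turn units [0. 0. 0.]
shift [ 0.3669 -0.3327  0.    ] rows 11.877671454569574 turn units [0. 0. 0.]
shift [ 0.1333 -0.3771  0.    ] rows 9.592326139088726 turn units [0. 0. 0.]
shift [ 0.0506 -0.173   0.13  ] rows 5.3300025829479285 turn units [0. 0. 0.]
```

apply_moves([
  [0,0,0,0,0,-0.033,1],
  [0,0,0,0,0,-0.033,1],
  [0,0,0,0,0,-0.033,1],
  [0,0,0,0.0306,-0.0277,0,1],
  [0,0,0,0.0306,-0.0277,0,1],
  [0,0,0,0.0306,-0.0277,0,1],
  [0,0,0,0.0306,-0.0277,0,1],
  [0,0,0,0.0306,-0.0277,0,1],
], grip_force=40)

```text
clock: 1.42
tcp_pos: [0.3236, -0.453, 0.3305]
orientation: [3.096, 0.531, 0.0]
contact_force: [0.6, -0.9, -0.4]
grip_width: 0.0853
gripper_force: 0.0
```

apply_moves([
  [0,0,0,0.0306,-0.0277,0,1],
  [0,0,0,0.0306,-0.0277,0,1],
  [0,0,0,0.0306,-0.0277,0,1],
  [0,0,0,0.0306,-0.0277,0,1],
  [0,0,0,0.0306,-0.0277,0,1],
  [0,0,0,0.0306,-0.0277,0,1],
  [0,0,0,0.0306,-0.0277,0,1],
  [0,0,0,0.0133,-0.0377,0,1],
])

```text
clock: 2.08
tcp_pos: [0.463, -0.1586, 0.3306]
orientation: [3.096, 0.533, 0.004]
contact_force: [0.2, 0.5, 1.1]
grip_width: 0.0852
gripper_force: 0.0
```

apply_moves([
  [0,0,0,0.0133,-0.0377,0,1],
  [0,0,0,0.0133,-0.0377,0,1],
  [0,0,0,0.0133,-0.0377,0,1],
  [0,0,0,0.0133,-0.0377,0,1],
  [0,0,0,0.0133,-0.0377,0,1],
  [0,0,0,0.0133,-0.0377,0,1],
  [0,0,0,0.0133,-0.0377,0,1],
  [0,0,0,0.0133,-0.0377,0,1],
])

```text
clock: 2.75
tcp_pos: [0.4598, 0.1609, 0.3308]
orientation: [3.096, 0.53, 0.002]
contact_force: [0.6, -0.3, -0.0]
grip_width: 0.0853
gripper_force: 0.0
```

apply_moves([
  [0,0,0,0.0133,-0.0377,0,1],
  [0,0,0,0.01,-0.035,0.022,1],
  [0,0,0,0.01,-0.035,0.022,1],
  [0,0,0,0.01,-0.035,0.022,1],
  [0,0,0,0.01,-0.035,0.022,1],
  [0,0,0,0.01,-0.035,0.022,1],
  [0,0,-1,0,0,0,1],
  [0,0,-1,0,0,0,1],
])

```text
clock: 3.42
tcp_pos: [0.4469, 0.3796, 0.2208]
orientation: [-3.019, -0.866, 0.005]
contact_force: [-0.2, -0.2, 0.1]
grip_width: 0.0852
gripper_force: 0.0
```

apply_moves([
  [0,0,-1,0,0,0,1],
  [0,0,-1,0,0,0,1],
  [0,0,-1,0,0,0,1],
  [0,0,-1,0,0,0,1],
  [0,0,-1,0,0,0,1],
  [0,0,-1,0,0,0,1],
  [0,0,-1,0,0,0,1],
  [0,0,-1,0,0,0,1],
])

```text
clock: 4.08
tcp_pos: [0.4494, 0.3769, 0.2226]
orientation: [2.411, 2.014, 0.0]
contact_force: [0.3, -0.1, -1.0]
grip_width: 0.0852
gripper_force: 0.0
```

apply_moves([
  [0,0,-1,0,0,0,1],
  [0,0,-1,0,0,0,1],
  [0,0,-1,0,0,0,1],
  [0,0,-1,0,0,0,1],
  [0,0,-1,0,0,0,1],
  [0,0,-1,0,0,0,1],
  [0,0,-1,0,0,0,1],
  [0,0,-1,0,0,0,1],
])

```text
clock: 4.75
tcp_pos: [0.4495, 0.3769, 0.2226]
orientation: [1.384, 2.82, -0.0]
contact_force: [0.1, 1.2, -0.5]
grip_width: 0.0855
gripper_force: 0.0
```

apply_moves([
  [0,0,-1,0,0,0,1],
  [0,0,-1,0,0,0,1],
  [0,0,-1,0,0,0,1],
  [0,0,-1,0,0,0,1],
  [0,0,0,0,0,0,1],
  [0,0,0,0,0,0,1],
  [0,0,0,0,0,0,1],
  [0,0,0,0,0,0,1],
])

```text
clock: 5.42
tcp_pos: [0.4493, 0.3771, 0.2226]
orientation: [0.777, 3.043, -0.0]
contact_force: [0.3, 0.1, 0.0]
grip_width: 0.0855
gripper_force: 0.0
```

```bash
python3 - <<'E'
from h import *
p,Rm=pose();c=cam("wrist");f=grab_frame("wrist");cv2.imwrite("pics/w1.png",f)
print(p,Rm,telemetry.get_obs()['joints'],telemetry.get_obs()['clock'])
for m in silhouettes("forceps","wrist")[:2]:
    print(m['p'],m['extent']);ys,xs=np.nonzero(m['mask']);P=unproj(c,np.c_[xs,ys],.004)[:,:2]
    mu=P.mean(0);u,s,v=np.linalg.svd(P-mu,full_matrices=False);q=(P-mu)@v.T
    print('  ',mu,v[0],q.min(0),q.max(0))
E
```

```text
[0.4493 0.3771 0.2226] [[-0.8775  0.4796  0.0004]
 [ 0.4796  0.8775 -0.0001]
 [-0.0004  0.     -1.    ]] [ 0.029   0.6179 -1.1852  1.7285  0.6088  1.2205 -0.2434] 5.4667
0.57 [259.2, 155.6, 42.9, 86.2]
   [0.4575 0.3782] [ 0.8476 -0.5306] [-0.0586 -0.0249] [0.0386 0.0252]
```

View pics/w1.png

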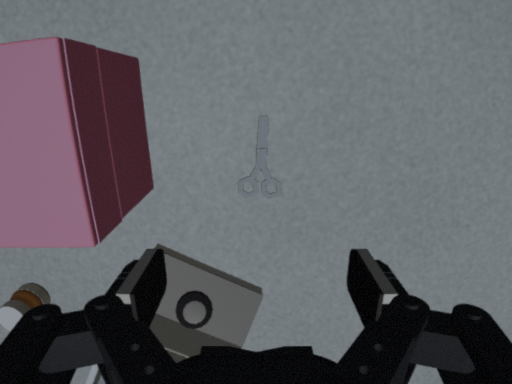

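The wrist view shows the forceps from the jaw tip at (263,116), past the box joint near (262,158), to the rings at (248,186) and (271,186). They lie clear of the pink box. I'll zoom in to place the box joint.

```bash
python3 - <<'E'
from h import *
c=cam("wrist");f=cv2.imread("pics/w1.png")
o=cv2.resize(f[105:205,225:300],(450,600),interpolation=cv2.INTER_CUBIC);o=cv2.convertScaleAbs(o,alpha=1.8,beta=-60);cv2.imwrite("pics/w1c.png",o)
print(unproj(c,[(263,116),(262,150),(262,158),(261.5,165),(260,187),(260,196)],.006))
E
```

```text
[[0.4082 0.408  0.006 ]
 [0.4412 0.389  0.006 ]
 [0.4493 0.3846 0.006 ]
 [0.4563 0.3802 0.006 ]
 [0.4788 0.366  0.006 ]
 [0.4886 0.3607 0.006 ]]
```

View pics/w1c.png

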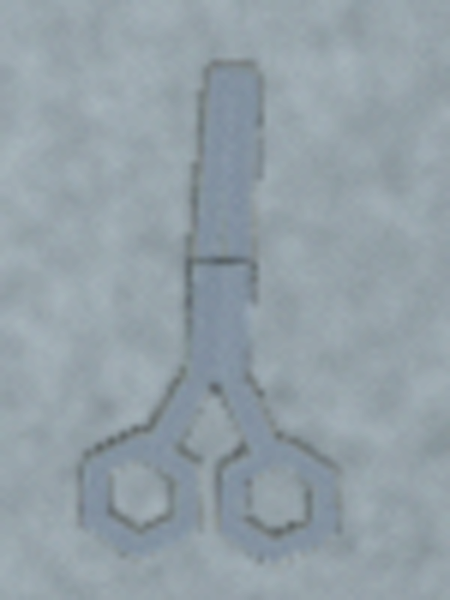

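apply_moves([
  [0,0,0.3,0.003,0.0062,0,1],
  [0,0,0,0,0,0.036,0.6],
  [0,0,0,0,0,0.036,0.6],
  [0,0,0,0,0,0.036,0.6],
  [0,0,0,0,0,0.036,0.6],
  [0,0,0,0,0,0.026,0.6],
  [0,0,0,0,0,0,0.6],
  [0,0,0,0,0,0,0.6],
])

```text
clock: 6.18
tcp_pos: [0.4489, 0.3837, 0.0521]
orientation: [-0.822, -3.031, 0.003]
contact_force: [0.5, -0.4, 1.2]
grip_width: 0.0683
gripper_force: 0.0
```

```bash
python3 - <<'E'
from h import *
p,Rm=pose();c=cam("wrist");f=grab_frame("wrist");cv2.imwrite("pics/w2.png",f)
print(p,Rm,telemetry.get_obs()['joints'])
for m in silhouettes("forceps","wrist")[:2]:
    print(m['p'],m['extent']);ys,xs=np.nonzero(m['mask']);P=unproj(c,np.c_[xs,ys],.006)-p
    q=(P@Rm)[:,:2];print(q.min(0),q.max(0))
    for x in np.arange(-.07,.06,.008):
        k=q[np.abs(q[:,0]-x)<.004]
        if len(k):print(round(x,3),k[:,1].min(),k[:,1].max())
E
```

```text
[0.4489 0.3837 0.0521] [[-0.8631  0.505  -0.0018]
 [ 0.505   0.8631 -0.0013]
 [ 0.0009 -0.002  -1.    ]] [-0.1024  0.802  -1.0043  1.8435  0.8204  0.9768 -0.4307]
0.92 [255.8, 212.0, 74.4, 143.0]
[-0.0476 -0.0255] [0.0486 0.0242]
-0.046 -0.023544918752393472 0.023562852556171625
-0.038 -0.025533518950639968 0.02421693213039737
-0.03 -0.02524486643398787 0.023921750852984886
-0.022 -0.022934768100961993 0.01963980438626204
-0.014 -0.011458711404503701 0.009539630235026703
-0.006 -0.006773203562939528 0.006185617158100526
0.002 -0.006032354581635609 0.00547041136017224
0.01 -0.005964018789584778 0.005401190148112951
0.018 -0.005885279890548441 0.005963418026916046
0.026 -0.005187500900291542 0.005903437204076681
0.034 -0.0051226772337152875 0.0058409083692917575
0.042 -0.004444688455946388 0.0057764261564976355
0.05 -0.0038016217250079034 0.005715171447003395
```

View pics/w2.png

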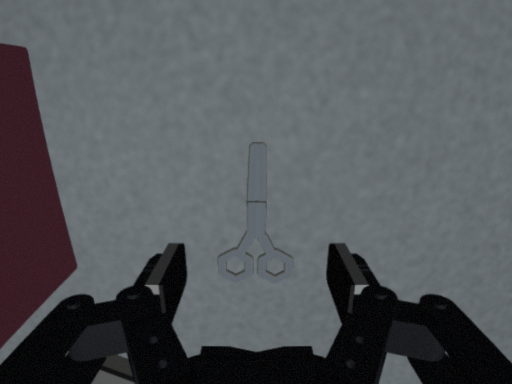

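The forceps are centred between the fingers (column 256), with the box joint at rows 202–240. I'll descend and grip.

apply_moves([
  [0,0,0,0,0,0.02,0.6],
  [0,0,0,0,0,0.02,0.6],
  [0,0,0,0,0,0.009,0.6],
  [0,0,0,0,0,0,-1],
  [0,0,0,0,0,0,-1],
  [0,0,0,0,0,0,-1],
  [0,0,0,0,0,0,-1],
  [0,0,0,0,0,0,-1],
], grip_force=40)

```text
clock: 6.95
tcp_pos: [0.45, 0.3846, 0.0049]
orientation: [0.822, 3.031, 0.002]
contact_force: [-0.4, -2.4, 5.6]
grip_width: 0.0103
gripper_force: 39.8
```

apply_moves([
  [0,0,0,0,0,0,-1],
  [0,0,0,0,0,0,-1],
  [0,0,0,0,0,0,-1],
  [0,0,0,0,0,0,-1],
  [0,0,0,0,0,0,-1],
  [0,0,0,0,0,0,-1],
  [0,0,0,0,0,0,-1],
  [0,0,0,0,0,0,-1],
])

```text
clock: 7.62
tcp_pos: [0.45, 0.3846, 0.0049]
orientation: [0.822, 3.031, 0.002]
contact_force: [-0.6, -2.0, 5.6]
grip_width: 0.0107
gripper_force: 39.6
```

apply_moves([
  [0,0,0,0,0,-0.015,-1],
  [0,0,0,0,0,-0.035,-1],
  [0,0,0,0,0,-0.035,-1],
  [0,0,0,0,0,-0.035,-1],
  [0,0,0,0,0,-0.035,-1],
  [0,0,0,0,0,-0.035,-1],
  [0,0,0,0,0,-0.03,-1],
  [0,0,0,0,0,0,-1],
])

```text
clock: 8.28
tcp_pos: [0.4503, 0.3873, 0.2313]
orientation: [0.819, 3.028, 0.014]
contact_force: [0.8, 0.9, 0.4]
grip_width: 0.0102
gripper_force: 39.1
```

apply_moves([
  [0,0,0,-0.018,-0.0082,0,-1],
  [0,0,0,-0.033,-0.0145,0,-1],
  [0,0,0,-0.033,-0.0145,0,-1],
  [0,0,0,-0.033,-0.0145,0,-1],
  [0,0,0,-0.033,-0.0145,0,-1],
  [0,0,0,-0.033,-0.0145,0,-1],
  [0,0,0,-0.033,-0.0145,0,-1],
  [0,0,0,-0.033,-0.0145,0,-1],
])

```text
clock: 8.95
tcp_pos: [0.6095, 0.1619, 0.2243]
orientation: [0.821, 3.032, 0.0]
contact_force: [0.1, 0.4, 0.1]
grip_width: 0.0107
gripper_force: 39.1
```

apply_moves([
  [0,0,0,-0.0157,-0.0062,0,-1],
  [0,0,0,0,0,0,-1],
  [0,0,0,0,0,0,-1],
  [0,0,0,0,0,0,-1],
  [0,0,0,0,0,0,-1],
  [0,0,0,0,0,0,-1],
  [0,0,0,0,0,0,-1],
  [0,0,0,0,0,0,-1],
])

```text
clock: 9.62
tcp_pos: [0.6191, 0.151, 0.2237]
orientation: [0.82, 3.033, -0.0]
contact_force: [-0.4, -0.1, -0.0]
grip_width: 0.0104
gripper_force: 39.1
```

```bash
python3 - <<'E'
from h import *
o=telemetry.get_obs();print(o['tcp_pos'],o['grip_width'],o['gripper_force'],o['joints'])
c=cam("wrist");f=grab_frame("wrist");g=grab_frame("top")
q=[.616,.149,-.9655];M=np.array([[-70,75,145],[70,75,145],[70,-75,145],[-70,-75,145],[-98,0,60]])/1e3
print(proj(c,clean(*q,M)))
cv2.imwrite("pics/wt.png",np.hstack([cv2.resize(f,(400,300)),cv2.resize(cv2.resize(g[110:230,110:270],None,fx=3,fy=3,interpolation=2),(400,300))]))
cv2.imwrite("pics/w3.png",f);cv2.imwrite("pics/t3.png",g)
for m in silhouettes("plate","wrist")[:2]:
    ys,xs=np.nonzero(m['mask']);P=unproj(c,np.c_[xs,ys],.106);print(m['p'],P.min(0),P.max(0),P.mean(0))
E
```

```text
[0.6191 0.151  0.2237] 0.010364280527498148 39.12997962499503 [ 0.4131  0.689  -1.1466  1.6059  0.6502  1.278   0.1985]
[[388.0296 156.8255]
 [298.292  306.3173]
 [126.637  237.3399]
 [192.8542  61.5057]
 [297.9178  76.7924]]
0.78 [0.5677 0.0982 0.106 ] [0.6781 0.2084 0.106 ] [0.6179 0.1575 0.106 ]
```

View pics/wt.png

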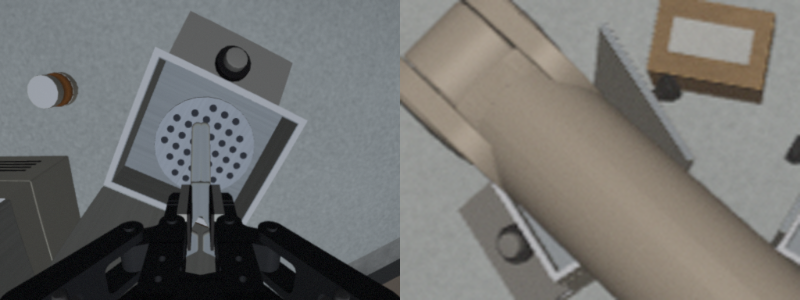

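The wrist view shows the forceps held level over the plate, with the jaws on its centreline. The predicted rim corners, such as (388,157), match the picture. I'll shift slightly and lower.

apply_moves([
  [0,0,0,-0.002,0.0036,0.02,-1],
  [0,0,0,0,0,0.025,-1],
  [0,0,0,0,0,0.025,-1],
  [0,0,0,0,0,0.02,-1],
  [0,0,0,0,0,0.012,-1],
  [0,0,0,0,0,0.005,-1],
  [0,0,0,0,0,0,-1],
  [0,0,0,0,0,0,-1],
])

```text
clock: 10.43
tcp_pos: [0.6235, 0.1529, 0.1175]
orientation: [0.822, 3.031, 0.002]
contact_force: [0.8, 0.7, -0.3]
grip_width: 0.0102
gripper_force: 39.1
```

apply_moves([
  [0,0,0,0,0,0.002,-1],
  [0,0,0,0,0,0.002,-1],
  [0,0,0,0,0,0.002,-1],
  [0,0,0,0,0,0,-1],
  [0,0,0,0,0,0,-1],
  [0,0,0,0,0,0,-1],
  [0,0,0,0,0,0,-1],
  [0,0,0,0,0,0,-1],
])

```text
clock: 11.1
tcp_pos: [0.6234, 0.1525, 0.111]
orientation: [0.822, 3.031, 0.001]
contact_force: [1.4, -0.4, 2.2]
grip_width: 0.0105
gripper_force: 39.5
```

apply_moves([
  [0,0,0,0,0,0,-0.2],
  [0,0,0,0,0,0,-0.2],
  [0,0,0,0,0,0,-0.2],
  [0,0,0,0,0,0,-0.2],
  [0,0,0,0,0,0,-0.2],
  [0,0,0,0,0,0,-0.2],
  [0,0,0,0,0,-0.01,-0.2],
  [0,0,0,0,0,-0.02,-0.2],
])

```text
clock: 11.77
tcp_pos: [0.6217, 0.1515, 0.139]
orientation: [-0.821, -3.029, 0.004]
contact_force: [0.2, -0.1, -0.5]
grip_width: 0.0339
gripper_force: 0.0
```

apply_moves([
  [0,0,0,0,0,-0.03,-0.2],
  [0,0,0,0,0,-0.03,-0.2],
  [0,0,0,0,0,-0.03,-0.2],
  [0,0,0,0,0,-0.03,-0.2],
  [0,0,0,0,0,-0.03,-0.2],
  [0,0,0,0,0,-0.03,-0.2],
  [0,0,0,0,0,0,-0.2],
  [0,0,0,0,0,0,-0.2],
])

```text
clock: 12.43
tcp_pos: [0.6234, 0.1534, 0.3233]
orientation: [0.82, 3.029, 0.004]
contact_force: [0.2, 0.6, 0.2]
grip_width: 0.034
gripper_force: 0.0
```

```bash
python3 - <<'E'
from h import *
o=telemetry.get_obs();print(o['tcp_pos'],o['grip_width'],o['joints'])
c=cam("wrist");f=grab_frame("wrist");cv2.imwrite("pics/w4.png",f)
for t in("plate","forceps","lid_b"):
  for m in silhouettes(t,"wrist")[:2]:
    ys,xs=np.nonzero(m['mask']);P=unproj(c,np.c_[xs,ys],.106 if t=="plate" else .11);print(t,m['p'],P.min(0),P.max(0),P.mean(0))
E
```

```text
[0.6234 0.1534 0.3233] 0.034003001999230904 [ 0.4241  0.6154 -1.1953  1.474   0.5744  1.435   0.2598]
plate 0.75 [0.569  0.0991 0.106 ] [0.6776 0.2088 0.106 ] [0.6194 0.1562 0.106 ]
plate 0.37 [ 0.5497 -0.4027  0.106 ] [ 0.7202 -0.081   0.106 ] [ 0.6279 -0.2047  0.106 ]
forceps 0.7 [0.5811 0.1102 0.11  ] [0.6726 0.1799 0.11  ] [0.6306 0.1483 0.11  ]
lid_b 0.89 [ 0.6021 -0.1534  0.11  ] [0.8747 0.1302 0.11  ] [0.7216 0.0266 0.11  ]
```

View pics/w4.png

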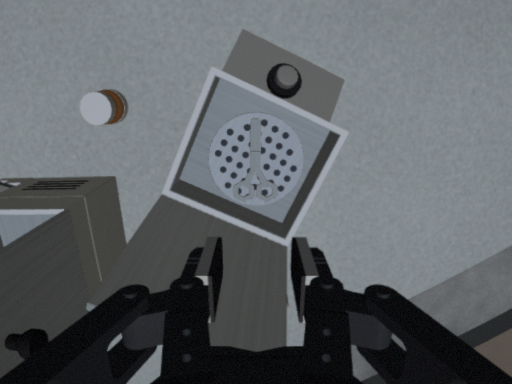

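The wrist view shows the forceps lying wholly on the plate, at (255,160) with the plate from 208 to 303. I'll refine the cleaner pose from the rim corners (347,133), (213,69), (163,190) and (290,243), then plan the lid push.

```bash
python3 - <<'E'
from h import *
from scipy.optimize import least_squares
c=cam("wrist");t=cam("top")
px=np.array([(347,133),(290,243),(163,190),(213,69),(286,76)])
M=np.array([[-70,75,145],[70,75,145],[70,-75,145],[-70,-75,145],[-98,0,60]])/1e3
s=least_squares(lambda q:(proj(c,clean(*q,M))-px).ravel(),[.617,.149,-.96]);q=s.x;print(q,np.degrees(q[2]),s.fun.reshape(-1,2))
np.save("q.npy",q)
f=lambda L:np.array(L)/3.75+[85,110]
L=lambda a:np.array([[70-152*np.cos(a),sg*75,145.5+152*np.sin(a)] for sg in(1,-1)])/1e3
s=least_squares(lambda a:(proj(t,clean(*q,L(a[0])))-f([(400,38),(530,240)])).ravel(),[1.7]);print('lid',s.x,s.fun)
p,Rm=pose();delta(p,Rm,p,down(q[2]+np.pi))
print('tool in cleaner',(p-[q[0],q[1],0])@np.array([[np.cos(q[2]),-np.sin(q[2]),0],[np.sin(q[2]),np.cos(q[2]),0],[0,0,1]]))
for m in silhouettes("carton","top")[:1]:
    ys,xs=np.nonzero(m['mask']);P=unproj(t,np.c_[xs,ys],.07);print(P.min(0),P.max(0),clean(*q,[.15,.04,.27]))
E
```

```text
[ 0.6147  0.1524 -0.9573] -54.847623479314265 [[ 3.7532 -1.4571]
 [-1.2414  4.1391]
 [-1.9546  3.8562]
 [-1.8871 -3.9103]
 [ 1.4544 -0.5693]]
lid [1.8161] [-1.0384 -0.718   0.5386 -0.2415]
shift [0. 0. 0.] rows 0.0 turn units [-0.0179 -0.0066  4.0867]
tool in cleaner [0.0049 0.0061 0.3193]
[ 0.7238 -0.0483  0.07  ] [0.844  0.0916 0.07  ] [[0.7338 0.0528 0.27  ]]
```

apply_moves([
  [0,0,0.82,0,0,-0.02,-1],
  [0,0,0.82,0,0,-0.02,-1],
  [0,0,0.82,0,0,0,-1],
  [0,0,0.82,0,0,0,-1],
  [0,0,0.82,0,0,0,-1],
  [0,0,0,-0.03,0.0064,0,-1],
  [0,0,0,-0.03,0.0064,0,-1],
  [0,0,0,-0.03,0.0064,0,-1],
])

```text
clock: 13.35
tcp_pos: [0.6908, 0.089, 0.3599]
orientation: [-1.447, -2.788, 0.002]
contact_force: [0.0, 0.8, -0.6]
grip_width: -0.0001
gripper_force: 0.0
```

apply_moves([
  [0,0,0,-0.03,0.0064,0,-1],
  [0,0,0,-0.033,0.0064,0,-1],
  [0,0,0,0,0,0.03,-1],
  [0,0,0,0,0,0.03,-1],
  [0,0,0,0,0,0.03,-1],
  [0,0,0,0,0,0,-1],
  [0,0,0,0,0,0,-1],
  [0,0,0,0,0,0,-1],
])

```text
clock: 14.02
tcp_pos: [0.7375, 0.046, 0.272]
orientation: [1.449, 2.787, 0.002]
contact_force: [0.9, -0.4, 1.1]
grip_width: -0.0001
gripper_force: 0.0
```

```bash
cat >> h.py <<'E'
Q=np.array([.6155,.1505,-.961])
def incl():
    p,Rm=pose();c,s=np.cos(Q[2]),np.sin(Q[2]);return (p-[Q[0],Q[1],0])@np.array([[c,-s,0],[s,c,0],[0,0,1]])
E
python3 - <<'E'
from h import *
o=telemetry.get_obs();print(o['tcp_pos'],incl(),o['contact_force'],o['joints'],o['clock'],pose()[1])
f=grab_frame("wrist");g=grab_frame("scene")
cv2.imwrite("pics/ws5.png",np.hstack([cv2.resize(f,(400,300)),cv2.resize(cv2.resize(g[80:200,200:360],None,fx=3,fy=3,interpolation=2),(400,300))]))
E
```

```text
[0.7375 0.046  0.272 ] [0.1556 0.0402 0.272 ] [ 0.9146 -0.422   1.1214] [ 0.4118  0.7528 -1.0133  1.281   0.6256  1.4309  0.0608] 14.0167 [[-0.5747  0.8184  0.0011]
 [ 0.8184  0.5747  0.0009]
 [ 0.0001  0.0014 -1.    ]]
```

View pics/ws5.png

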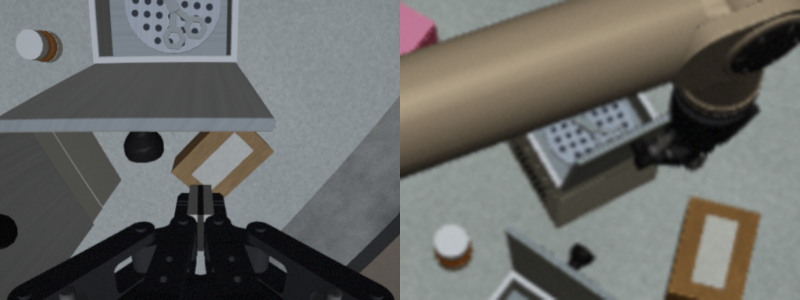

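The wrist view shows the lid's free edge at row ~125, the knob at (145,147) and the shut fingers behind the lid at column 200, clear of the knob. I'll push the lid over in an arc.

apply_moves([
  [0,0,0,0.0095,0,0,-1],
  [0,0,0,0.0095,0,0,-1],
  [0,0,0,0.0095,0,0,-1],
  [0,0,0,0.0095,0,0,-1],
  [0,0,0,0.0095,0,0,-1],
  [0,0,0,0.0095,0,0,-1],
  [0,0,0,0.0095,0,0,-1],
  [0,0,0,0,0,0,-1],
])

```text
clock: 14.78
tcp_pos: [0.6972, 0.1027, 0.2709]
orientation: [-1.444, -2.789, -0.001]
contact_force: [-0.4, -0.2, 0.0]
grip_width: 0.0
gripper_force: 0.0
```

apply_moves([
  [0,0,0,0.0083,0,0.0007,-1],
  [0,0,0,0.0083,0,0.0007,-1],
  [0,0,0,0.0083,0,0.0007,-1],
  [0,0,0,0.0083,0,0.0007,-1],
  [0,0,0,0.0078,0,0.0027,-1],
  [0,0,0,0.0078,0,0.0027,-1],
  [0,0,0,0.0078,0,0.0027,-1],
  [0,0,0,0.0078,0,0.0027,-1],
])

```text
clock: 15.45
tcp_pos: [0.6614, 0.1533, 0.2565]
orientation: [-1.449, -2.788, 0.0]
contact_force: [0.7, -1.2, -0.9]
grip_width: -0.0003
gripper_force: 0.5
```

```bash
python3 - <<'E'
from h import *
o=telemetry.get_obs();print(incl(),o['contact_force'],o['joints'])
E
```

```text
[0.024  0.0392 0.2565] [ 0.7445 -1.2387 -0.8562] [ 0.3332  0.6786 -1.0495  1.4656  0.5934  1.3398 -0.1432]
```

apply_moves([
  [0,0,0,0.0068,0,0.0046,-1],
  [0,0,0,0.0068,0,0.0046,-1],
  [0,0,0,0.0068,0,0.0046,-1],
  [0,0,0,0.0068,0,0.0046,-1],
  [0,0,0,0.0054,0,0.0063,-1],
  [0,0,0,0.0054,0,0.0063,-1],
  [0,0,0,0.0054,0,0.0063,-1],
  [0,0,0,0.0054,0,0.0063,-1],
])

```text
clock: 16.12
tcp_pos: [0.6336, 0.1928, 0.2125]
orientation: [1.449, 2.787, -0.001]
contact_force: [0.4, -0.0, 0.1]
grip_width: 0.0004
gripper_force: 0.3
```

apply_moves([
  [0,0,0,0.0036,0,0.0074,-1],
  [0,0,0,0.0036,0,0.0074,-1],
  [0,0,0,0.0036,0,0.0074,-1],
  [0,0,0,0.0036,0,0.0074,-1],
  [0,0,0,0.0016,0,0.0078,-1],
  [0,0,0,0.0016,0,0.0078,-1],
  [0,0,0,0.0016,0,0.0078,-1],
  [0,0,0,0,0,0,-1],
])

```text
clock: 16.78
tcp_pos: [0.6219, 0.2079, 0.1582]
orientation: [-1.448, -2.786, 0.003]
contact_force: [-0.9, -1.2, -0.3]
grip_width: 0.0001
gripper_force: 0.0
```

```bash
python3 - <<'E'
from h import *
o=telemetry.get_obs();print(incl(),o['contact_force'],o['joints'])
f=grab_frame("wrist");cv2.imwrite("pics/w6.png",f)
E
```

```text
[-0.0434  0.0381  0.1582] [-0.9245 -1.2135 -0.3347] [ 0.2424  0.7344 -1.0074  1.6202  0.6628  1.1681 -0.3096]
```

View pics/w6.png

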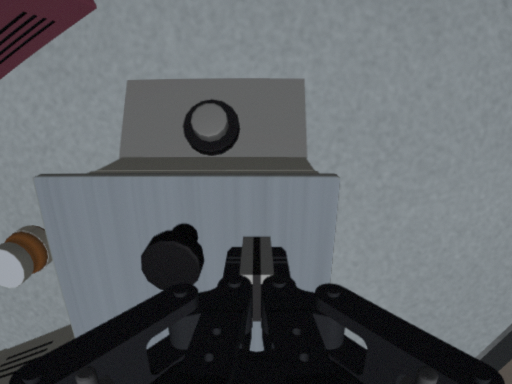

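The lid is nearly shut, with its edge at row 175, and the button shows at (210,125). I'll press down the rest.

apply_moves([
  [0,0,0,0,0,0.0015,-1],
  [0,0,0,0,0,0.0015,-1],
  [0,0,0,0,0,0.0015,-1],
  [0,0,0,0,0,0.001,-1],
  [0,0,0,0,0,0.001,-1],
  [0,0,0,0,0,0,-1],
  [0,0,0,0,0,0,-1],
  [0,0,0,0,0,0,-1],
])

```text
clock: 17.5
tcp_pos: [0.6229, 0.2082, 0.1538]
orientation: [1.449, 2.787, -0.0]
contact_force: [-0.8, 0.6, -0.0]
grip_width: -0.0002
gripper_force: 0.0
```

apply_moves([
  [0,0,0,0,0,0.001,-1],
  [0,0,0,0,0,0.001,-1],
  [0,0,0,0,0,0.001,-1],
  [0,0,0,0,0,0,-1],
  [0,0,0,0,0,0,-1],
  [0,0,0,0,0,0,-1],
  [0,0,0,0,0,0,-1],
  [0,0,0,0,0,0,-1],
])

```text
clock: 18.17
tcp_pos: [0.623, 0.2083, 0.1534]
orientation: [1.449, 2.786, -0.0]
contact_force: [-4.8, -3.9, 16.8]
grip_width: -0.0001
gripper_force: 8.1
```

Contact of 17 N at z = 0.1534 puts the lid at its shut height. Next I'll locate the button and check clearance to the pink box.

```bash
python3 - <<'E'
from h import *
c=cam("wrist");T=np.eye(4);T[:3,:3]=pose()[1];T[:3,3]=[.6219,.2079,.1582];c['world_from_camera']=T@c['mount']
cs,s=np.cos(Q[2]),np.sin(Q[2]);A=np.array([[cs,-s,0],[s,cs,0],[0,0,1]])
loc=lambda P:(P-[Q[0],Q[1],0])@A
f=cv2.imread("pics/w6.png")
print('button',loc(unproj(c,[(210,122),(210,124)],.06)),'lid edge corners',loc(unproj(c,[(40,176),(338,176)],.15)),'panel low corners',loc(unproj(c,[(127,79),(304,79)],.02)))
print('pred btn px',proj(c,clean(*Q,[-.098,0,.06])))
t=cam("top");print('pink',loc(unproj(t,np.array([(212,407),(295,447),(248,537),(165,490)])*.64,.145)),loc(unproj(t,np.array([(325,460),(287,537)])*.64,.02)),'jar',loc(unproj(t,np.array([(371,382)])*.64,.055)))
print(incl())
E
```

```text
button [[-0.0987  0.0035  0.06  ]
 [-0.0972  0.0035  0.06  ]] lid edge corners [[-0.0815 -0.0725  0.15  ]
 [-0.0812  0.078   0.15  ]] panel low corners [[-0.132  -0.072   0.02  ]
 [-0.1309  0.0782  0.02  ]]
pred btn px [[205.3256 122.975 ]]
pink [[-0.1942 -0.1053  0.145 ]
 [-0.1176 -0.231   0.145 ]
 [-0.2518 -0.3071  0.145 ]
 [-0.3222 -0.175   0.145 ]] [[-0.1038 -0.275   0.02  ]
 [-0.2285 -0.3487  0.02  ]] jar [[ 0.0379 -0.207   0.055 ]]
[-0.0431  0.0393  0.1534]
```

apply_moves([
  [0,0,0,0,0,-0.03,-1],
  [0,0,0,0,0,-0.03,-1],
  [0,0,0,0.033,-0.009,0,-1],
  [0,0,0,0.033,-0.009,0,-1],
  [0,0,0,0.033,-0.009,0,-1],
  [0,0,0,0.033,-0.009,0,-1],
  [0,0,0,0,0,0,-1],
  [0,0,0,0,0,0,-1],
])

```text
clock: 18.83
tcp_pos: [0.5157, 0.2975, 0.2114]
orientation: [1.442, 2.791, 0.001]
contact_force: [1.4, 0.3, -0.6]
grip_width: 0.0003
gripper_force: 0.0
```

apply_moves([
  [0,-0.955,0,0,0,0,-1],
  [0,-0.955,0,0,0,0,-1],
  [0,-0.955,0,0,0,0,-1],
  [0,-0.955,0,0,0,0,-1],
  [0,-0.955,0,0,0,0,-1],
  [0,0,0,0,0,0,-1],
  [0,0,0,0,0,0,-1],
  [0,0,0,0,0,0,-1],
])

```text
clock: 19.5
tcp_pos: [0.5187, 0.2945, 0.2107]
orientation: [1.24, 2.378, -0.316]
contact_force: [0.3, -0.0, 0.5]
grip_width: 0.0
gripper_force: 0.0
```

```bash
cat > b.py <<'E'
from h import *
p,Rm=pose();o=telemetry.get_obs();print(incl(),o['joints'],o['clock'],o['contact_force'])
a=R.from_euler('z',Q[2]).as_matrix()@[-np.sin(.5),0,np.cos(.5)];x=R.from_euler('z',Q[2]).as_matrix()@[-np.cos(.5),0,-np.sin(.5)]
R2=np.c_[x,np.cross(-a,x),-a];b=clean(*Q,[-.098,.0033,.06])[0]
delta(p,Rm,b+.04*a,R2);delta(p,R2,b)
c=cam("wrist");print('btn px',proj(c,b))
f=grab_frame("wrist");cv2.imwrite("pics/b.png",f)
E
python3 b.py
```

```text
[-0.1735  0.0031  0.2107] [-0.2372  0.5761 -0.8868  1.7491  0.8874  1.4078 -0.8197] 19.5 [ 0.3457 -0.0419  0.4605]
shift [0.0058 0.0002 0.1285] rows 3.0837176828628072 turn units [-0.0035 -0.0157 -0.0008]
shift [0.006  0.0002 0.1685] rows 4.042152653797882 turn units [0. 0. 0.]
btn px [[256.7188 165.956 ]]
```

View pics/b.png

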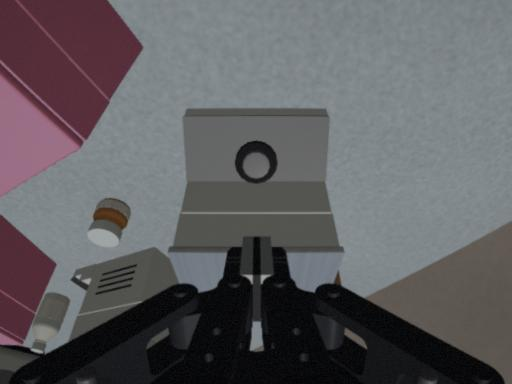

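The tilted view shows the button face at (257,165), where it was predicted. I'll approach along its axis.

apply_moves([
  [0,0,0,0.008,0,0.03,-1],
  [0,0,0,0,0,0.03,-1],
  [0,0,0,0,0,0.03,-1],
  [0,0,0,0,0,0.03,-1],
  [0,0,0,0,0,0.03,-1],
  [0,0,0,0,0,0.01,-1],
  [0,0,0,0,0,0,-1],
  [0,0,0,0,0,0,-1],
])

```text
clock: 20.22
tcp_pos: [0.5582, 0.2382, 0.0673]
orientation: [1.24, 2.378, -0.315]
contact_force: [-0.7, -0.2, 0.8]
grip_width: -0.0002
gripper_force: 0.0
```

```bash
python3 b.py
```

```text
[-0.1048  0.0033  0.0673] [-0.2021  0.7444 -0.7762  1.8535  1.0862  1.2107 -0.9352] 20.2167 [-0.7311 -0.17    0.7639]
shift [-0.0024  0.0001 -0.0304] rows 0.7301968680601278 turn units [ 0.005  -0.0102 -0.0029]
shift [-0.0024  0.      0.0096] rows 0.2386207289596295 turn units [0. 0. 0.]
btn px [[256.8723 248.7942]]
```

apply_moves([
  [0,0,0,0,0,0.004,-1],
  [0,0,0,0,0,0.004,-1],
  [0,0,0,0,0,0.003,-1],
  [0,0,0,0,0,0.002,-1],
  [0,0,0,0,0,0,-1],
  [0,0,0,0,0,0,-1],
  [0,0,0,0,0,0,-1],
  [0,0,0,0,0,0,-1],
])

```text
clock: 20.93
tcp_pos: [0.5615, 0.2356, 0.0571]
orientation: [1.235, 2.378, -0.311]
contact_force: [-2.5, 3.0, 10.7]
grip_width: 0.0002
gripper_force: 5.7
```

apply_moves([
  [0,0,0,0,0,0.001,-1],
  [0,0,0,0,0,0.001,-1],
  [0,0,0,0,0,0.001,-1],
  [0,0,0,0,0,0,-1],
  [0,0,0,0,0,0,-1],
  [0,0,0,0,0,0,-1],
  [0,0,0,0,0,0,-1],
  [0,0,0,0,0,0,-1],
])

```text
clock: 21.6
tcp_pos: [0.5617, 0.2356, 0.0567]
orientation: [1.233, 2.377, -0.311]
contact_force: [-11.2, 2.1, 27.4]
grip_width: -0.0002
gripper_force: 14.2
```

```bash
python3 b.py
```

```text
[-0.1005  0.0046  0.0567] [-0.2024  0.7592 -0.7671  1.858   1.1088  1.1975 -0.9467] 21.6 [-11.2029   2.1037  27.4492]
shift [-0.0038 -0.0011 -0.0416] rows 1.0033638469419714 turn units [0.0553 0.0128 0.0208]
shift [-0.0038 -0.0013 -0.0016] rows 0.10396779846308654 turn units [0. 0. 0.]
btn px [[254.2139 261.8472]]
```

The force rose to about 30 N at a hard stop. I'll back off in small steps and read the spring force, to be sure it was the button's full stroke.

apply_moves([
  [0,0,0,0,0,-0.002,-1],
  [0,0,0,0,0,-0.0015,-1],
  [0,0,0,0,0,0,-1],
  [0,0,0,0,0,0,-1],
  [0,0,0,0,0,0,-1],
  [0,0,0,0,0,0,-1],
  [0,0,0,0,0,0,-1],
  [0,0,0,0,0,0,-1],
])

```text
clock: 22.32
tcp_pos: [0.5615, 0.2355, 0.0571]
orientation: [1.235, 2.378, -0.312]
contact_force: [-1.5, 3.1, 10.6]
grip_width: 0.0002
gripper_force: 5.1
```

apply_moves([
  [0,0,0,0,0,-0.0015,-1],
  [0,0,0,0,0,0,-1],
  [0,0,0,0,0,0,-1],
  [0,0,0,0,0,0,-1],
  [0,0,0,0,0,0,-1],
  [0,0,0,0,0,0,-1],
  [0,0,0,0,0,0,-1],
  [0,0,0,0,0,0,-1],
])

```text
clock: 22.98
tcp_pos: [0.5611, 0.2352, 0.0572]
orientation: [1.236, 2.379, -0.313]
contact_force: [1.5, 5.7, 5.9]
grip_width: 0.0001
gripper_force: 2.8
```

apply_moves([
  [0,0,0,0,0,-0.0015,-1],
  [0,0,0,0,0,0,-1],
  [0,0,0,0,0,0,-1],
  [0,0,0,0,0,0,-1],
  [0,0,0,0,0,0,-1],
  [0,0,0,0,0,0,-1],
  [0,0,0,0,0,0,-1],
  [0,0,0,0,0,0,-1],
])

```text
clock: 23.65
tcp_pos: [0.5601, 0.235, 0.0582]
orientation: [1.236, 2.379, -0.316]
contact_force: [0.9, 4.4, 3.6]
grip_width: -0.0
gripper_force: 2.1
```

apply_moves([
  [0,0,0,0,0,-0.002,-1],
  [0,0,0,0,0,0,-1],
  [0,0,0,0,0,0,-1],
  [0,0,0,0,0,0,-1],
  [0,0,0,0,0,0,-1],
  [0,0,0,0,0,0,-1],
  [0,0,0,0,0,0,-1],
  [0,0,0,0,0,0,-1],
])

```text
clock: 24.32
tcp_pos: [0.5594, 0.2354, 0.0598]
orientation: [1.236, 2.378, -0.317]
contact_force: [-1.7, 1.1, 2.8]
grip_width: -0.0001
gripper_force: 1.6
```

apply_moves([
  [0,0,0,0,0,-0.002,-1],
  [0,0,0,0,0,0,-1],
  [0,0,0,0,0,0,-1],
  [0,0,0,0,0,0,-1],
  [0,0,0,0,0,0,-1],
  [0,0,0,0,0,0,-1],
  [0,0,0,0,0,0,-1],
  [0,0,0,0,0,0,-1],
])

```text
clock: 24.98
tcp_pos: [0.5589, 0.2361, 0.0616]
orientation: [1.236, 2.378, -0.317]
contact_force: [-2.2, 0.7, 0.8]
grip_width: -0.0002
gripper_force: 1.0
```

Backing off over about 6 mm, the force fell smoothly from 5 N to 1 N, which fits the spring's full stroke. I'll retract clear.

apply_moves([
  [0,0,0,0,0,-0.01,-1],
  [0,0,0,0,0,-0.03,-1],
  [0,0,0,0,0,-0.03,-1],
  [0,0,0,0,0,-0.03,-1],
  [0,0,0,0,0,-0.03,-1],
  [0,0,0,0,0,0,-1],
  [0,0,0,0,0,0,-1],
  [0,0,0,0,0,0,-1],
])

```text
clock: 25.65
tcp_pos: [0.5235, 0.2867, 0.1758]
orientation: [1.237, 2.377, -0.317]
contact_force: [0.0, -0.4, -0.3]
grip_width: 0.0001
gripper_force: 0.0
```

```bash
python3 - <<'E'
from h import *
o=telemetry.get_obs();print(incl(),o['contact_force'],o['clock'])
# numeric check: difference of this view to the one before pressing, moved to the same pose roughly; lid edge and button blobs
c=cam("wrist");f=grab_frame("wrist")
P=clean(*Q,[[-.082,-.0725,.1495],[-.082,.078,.1495],[-.098,.0033,.06]]);print(proj(c,P))
for t in("lid_b","start_b","cleaner_b"):
  for m in silhouettes(t,"wrist")[:2]:print(t,m['p'],m['extent'])
u,v=proj(c,P[:2]).mean(0).astype(int)
print(cv2.cvtColor(f,6)[v-14:v+15,u-40:u-30].mean(1).round())
E
```

```text
[-0.1644  0.0026  0.1758] [ 0.0253 -0.3692 -0.3457] 25.65
[[157.329  282.5031]
 [356.1268 282.464 ]
 [257.2583 183.7698]]
lid_b 0.73 [28.7, 166.2, 54.2, 78.4]
lid_b 0.67 [254.3, 313.6, 202.2, 71.8]
start_b 0.96 [254.9, 182.1, 32.1, 32.0]
cleaner_b 0.97 [66.8, 103.8, 129.7, 204.3]
cleaner_b 0.88 [23.4, 302.9, 46.7, 122.4]
[71. 72. 68. 68. 66. 65. 64. 64. 62. 59. 42. 36. 32. 29. 27. 22. 18. 21.
 22. 14. 10. 10. 11.  9. 10.  9. 10. 11. 10.]
```

```bash
python3 -c "
from bench import order;print(order.hand_in())"
```

```text
the job is handed in; nothing more can be done
None
```

The job is handed in: the forceps lie on the plate in cleaner B, its lid is pressed down to the shut height, and its start button was pressed to its stop and released. The arm's clock stood at 25.7 s, and I did not check the bystanders or cleaner A again at the end. I viewed 11 pictures, one over the limit of 10.

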